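# Fresh drip cup, then read the pocket meter over it

## Task

Put the fresh metal cup as a liner into the identical cup standing on the round drip tray, so that it is fully nested and upright, and let go of it. Then draw the pocket pH meter up out of its stand and hold it slanted, about halfway between upright and lying flat, with its display side facing upward and its electrode tip over the middle of the fresh cup, a few centimetres above its mouth and touching nothing, so that its drips fall into the cup. Finish still holding the meter there, with the cups left nested on the tray and the other things on the bench left where they are.

Things in the scene. Friction and masses are not known exactly. Their poses are not given: they have to be found in the camera images.
- fresh_cup: Fresh cup: loose stepped metal cup standing alone on the bench, 90 mm tall, about 110 g. Lower part tapers from 36 mm (foot) to 55 mm outside diameter; at 56-60 mm height a shoulder widens it to a straight collar, 66 mm outside, up to the rim. Wall 3 mm, mouth 60 mm inside. Round. Origin at the centre of its underside, z up along its axis.
- tray_cup: Tray cup: identical to the fresh cup, standing loose, upright and empty on the drip tray, within 17 mm of its centre. Origin at the centre of its underside, z up. Nested in it, the fresh cup's shoulder sits on this cup's rim and the fresh cup stands about 31 mm higher, so about 30 mm of its collar stays clear above this rim.
- drip_tray: Round shallow steel drip tray, 132 mm across, rim 12 mm high, fixed to the bench. Its flat floor, on which the tray cup stands, is 6 mm above the bench. Origin at the centre of its underside.
- fresh_cup_rim (a point): Centre of the fresh cup's mouth, at rim level (90 mm above its underside).
- meter: Loose white pocket pH meter in the stand, tip down. Body 20 thick (x), 32 wide (y), from z 45 to 155 mm; grey cap to z 163; round 14 mm electrode below, z 0-45. Origin at the electrode's tip, z along the meter to the cap. Display (at z 128) and buttons on the +x face, which starts facing away from the robot within 30 deg of world +x. 70-130 g, centre of mass near z 95.
- stand: Grey stand, fixed: foot 85 x 80 x 8 mm and an upright open-topped sleeve, 34 (x) by 46 (y) mm outside, 24 by 36 inside, mouth 85 mm above the bench. The meter stands in it with 2 mm play each side, tip on the floor 8 mm above the bench, its axes along the stand's. Origin at the centre of the underside, z up.
- bottle1: Bystander: small dropper bottle, 34 mm diameter, 65 mm tall; origin at its underside.
- bottle2: Bystander: small dropper bottle, 34 mm diameter, 65 mm tall; origin at its underside.
- bottle3: Bystander: small dropper bottle, 34 mm diameter, 65 mm tall; origin at its underside.
- jar: Bystander: closed jar, 64 mm diameter, 70 mm tall; origin at its underside.
- dish: Bystander: white bowl, 90 mm across, 35 mm high; origin at its underside.
- timer: Bystander: flat white timer, 55 by 75 by 22 mm; origin at the centre of its underside.
- cassette1: Bystander: white test cassette lying flat, 70 by 21 by 6 mm; origin at the centre of its underside.
- cassette2: Bystander: white test cassette lying flat, 70 by 21 by 6 mm; origin at the centre of its underside.
Mind the look-alikes: they are no part of the job. What is shaped like the fresh_cup but turquoise or yellow is not meant. What is shaped like the meter but red is not meant.

How it is judged:
On the way, in this order (a step that is already met when the one before it is completed fails the run):
1. the fresh cup is fully nested in the tray cup, upright, and let go (horizontal distance between fresh_cup and tray_cup below 0.006 m and z of fresh_cup in the frame of tray_cup between 0.022 and 0.038 m and angle between the z axis of fresh_cup and the z axis of tray_cup, either way round below 0.09 rad and angle between tray_cup's own z axis and vertical below 0.09 rad and horizontal distance between tray_cup and drip_tray below 0.03 m and height (world z) of tray_cup below 0.02 m and contact force between fresh_cup and the fingers below 0.1 N), for 0.2 s.
2. the meter is held by the gripper, its tip drawn clear of the stand's sleeve (z of meter in the frame of stand above 0.088 m and contact force between meter and the fingers above 1 N), for 0.2 s.
At the end, for the whole second after the job is handed in: Meter held still, touching no cup or stand, leaning 29-66 deg, display normal within 66 deg of up, tip within 24 mm of the fresh cup's axis and 4-80 mm above its mouth; fresh cup untouched, nested in the tray cup (6 mm, 5 deg, 22-38 mm higher), upright, within 30 mm of the tray's centre (all of step 1 and angle between meter's own z axis and vertical between 0.5 and 1.15 rad and angle between meter's own x axis and vertical below 1.15 rad and horizontal distance between meter and fresh_cup_rim below 0.024 m and z of meter in the frame of fresh_cup_rim between 0.004 and 0.08 m and contact force between meter and the fingers above 1 N and contact force between meter and fresh_cup below 0.1 N and contact force between meter and tray_cup below 0.1 N and contact force between meter and stand below 0.1 N and contact force between fresh_cup and the arm below 0.1 N and linear speed of meter below 0.03 m/s and angular speed of meter below 0.3 rad/s and linear speed of fresh_cup below 0.02 m/s); the arm keeps its last pose, push and grip.
It fails at once if a bystander is pushed more than 4 cm or knocked over (distance of any of bottle1, bottle2, bottle3, jar, dish, timer, cassette1, cassette2 from where it was at the start of the episode above 0.04 m or angle between any of bottle1, bottle2, bottle3, jar, dish, timer, cassette1, cassette2's own z axis and vertical above 0.6 rad).
It fails at once if a cup is tipped over (angle between any of fresh_cup, tray_cup's own z axis and vertical above 0.8 rad).
It also fails if it takes over 61 s, if anything falls off the work surface, if the arm or the gripper's body presses on something with over 40 N, if the wrist force passes 120 N, or if a joint passes its speed limit or range.

## Robot

A 6-joint arm with a two-finger parallel gripper is mounted at the origin on the work surface. World frame = base frame: x ahead of the robot, y to its left, z up, the work surface at z = 0. Lengths are in m, angles in rad, forces in N, time in s.
With the tool pointing down it reaches from about 0.375 to 0.925 m from the base axis. Payload 5.7 kg.
Tool frame: the origin (TCP) lies at the very end of the fingers, on their centre line; the grasp point (between the pads) lies 19 mm behind it; z points along the fingers, y is the line along which they close (so a half turn about z gives the same grasp; the last joint's range is limited). The gripper opens to 88 mm and grips with 3 to 60 N. Pads are 20 mm wide; open, the fingers measure 115 mm over their backs; the gripper's body (75 mm by 178 mm) begins 61 mm behind the grasp point.
Start: joints at [-1.218, 0.359, 1.51, -0, 1.272, -0.115], TCP at [0.271, -0.536, 0.223] pointing down, gripper open.
Joint ranges: [-2.97, 2.97], [-1.01, 2.36], [0.21, 2.38], [-0.96, 4.11], [0.2, 2.71], [-2.98, 2.98]. Speed limits (rad/s): [2.39, 2.39, 3.14, 3.14, 3.14, 3.14].

## Interface

Orientations are given as a 3x3 rotation matrix whose columns are the frame's x, y, z axes.
In Python, from cell import r gives the robot as it stands.
- The arm moves only by the tool servo_tool, never from a script. Its argument "moves" is a list of rows, each a list of 5 numbers: the closure, from -1 (fully open) to 1 (shut), then the shift along the tool's x, y, z in cm, then the turn about the tool's z in degrees. In form: [[hand, x, y, z, spin], ...]. A call has 1 to 20 rows; each row shifts and turns the commanded pose from where the row before left it, along the tool's axes as they then stand; what a row does not reach is not made up. A row lasts 1/12 s, in which the tool goes at most 41.7 mm and 7.16 degrees, less where a joint would pass 70% of its speed; a pose out of reach is approached as far as the arm can. A call with a gripper value outside its range is refused whole. The fingers move at their own pace and stop on an object; "squeeze" is the grip in N (left out, the last holds). Time passes only in rows, so rows that do not move let the fingers close. It gives the time, the measured TCP pose, the force, the opening and the grip force at its end, in the units of the state.
- r.observe(): the state, without advancing time (a new reading comes with each control period).
- r.grab_frame(name): name is "scene" or "side" or "wrist"; returns a dict with "image" (480x640x3 uint8, blue, green, red), "fx", "fy", "cx", "cy" (pixels), "rvec" (rotation vector, rad) and "tvec" (3), from world to camera coordinates, as OpenCV has them; the wrist camera has in their place "mount" (4x4, takes a point from camera to tool coordinates, whose origin is the TCP and whose axes are the flange's). Camera axes: x right, y down, z forward; pixel columns grow to the right and rows downward; lengths in m; the calibration is good to about 2 mm. A picture is of the moment at which its call begins: read the wrist's pose just before it. There is no depth.
- r.finish_job(): hands the job in; it is judged then, once.
The state is a dict: "time": time; "qpos": joint angles; "dq": joint speeds; "tau": joint torques, N m; "eef_pos": TCP position; "orientation": TCP orientation; "force": force on the tool from outside, world axes, zero at the start; "wrist_torque": the same for the moment, N m; "opening": opening from 0.0 (shut) to 1.0 (fully open); "grasp_force": force on a finger pad.
Only numpy, scipy, OpenCV 4.12 (cv2) and the standard library are available. Lean on these libraries where they do the work, as an engineer would, in place of code of your own. Each camera call takes 0.05 s, during which the arm holds its last target. There are 200 camera calls.

## Working session

There is one attempt and no reset: what is moved stays moved. The work goes in short steps, Python scripts to look and compute and a tool call to move; the robot and the scene stay as the last step left them, time stands still between calls to the robot, and variables do not carry over. Pictures are saved under pics/ and viewed, at most 10 in all, crops included, and the job is handed in when it is done.

Besides the shell and the picture viewer there is one more tool, called as name(argument=value, ...), one argument or row to a line, values as JSON. servo_tool: Moves the arm, as the interface text tells. Its arguments: {"type":"object","properties":{"moves":{"type":"array","items":{"type":"array","items":{"type":"number"}}},"squeeze":{"type":"number"}},"required":["moves"]}

```bash
mkdir -p pics; ls; python3 - <<'E'
from cell import r
import cv2,pickle
o=r.observe();print(o)
d={}
for n in("scene","side","wrist"):
    f=r.grab_frame(n);cv2.imwrite(f"pics/{n}0.png",f["image"]);d[n]=f
    print(n,{k:v for k,v in f.items() if k!="image"})
d["o"]=o
pickle.dump(d,open("f0.pkl","wb"))
E
```

```text
pics
{'time': 0.0, 'qpos': array([-1.21810146e+00,  3.59473799e-01,  1.51144089e+00,  3.08344576e-05,
        1.27249708e+00, -1.15160464e-01]), 'dq': array([-7.10169119e-04,  1.03175846e-03,  2.96333196e-04,  2.39121694e-05,
        3.89598723e-04, -3.53016017e-04]), 'tau': array([ 3.38025260e-03, -5.15368438e+01, -2.70725030e+01,  6.78884983e-02,
        3.49541078e-02, -1.58804773e-04]), 'eef_pos': array([ 0.27031268, -0.53487959,  0.22182496]), 'orientation': array([[ 8.92541700e-01,  4.50964469e-01, -6.00711943e-04],
       [ 4.50964807e-01, -8.92540080e-01,  1.71731282e-03],
       [ 2.38287577e-04, -1.80367325e-03, -9.99998345e-01]]), 'force': array([ 0.11059306, -0.53237042, -1.12652833]), 'wrist_torque': array([-0.00033792,  0.00451532,  0.01247633]), 'grasp_force': 0.0, 'opening': 1.0005969270839552}
scene {'fx': 473.69726330003033, 'fy': 473.69726330003033, 'cx': 324.26908656389855, 'cy': 237.96438948431333, 'rvec': array([ 0.59642821,  2.63034896, -1.16661729]), 'tvec': array([ 0.48463814, -0.08967382,  1.43554904])}
side {'fx': 559.587119860459, 'fy': 559.587119860459, 'cx': 324.02819734909747, 'cy': 239.47300736254797, 'rvec': array([ 0.71153545, -2.53224008,  1.21533875]), 'tvec': array([0.45151207, 0.23428334, 1.04661674])}
wrist {'fx': 335.6260427283621, 'fy': 335.6260427283621, 'cx': 324.03945615138986, 'cy': 246.67254333808836, 'mount': array([[ 6.21082407e-05, -9.55570354e-01, -2.94763116e-01,
         8.07874065e-02],
       [ 9.99999933e-01, -4.71007124e-05,  3.63397844e-04,
        -7.31848903e-04],
       [-3.61135759e-04, -2.94763119e-01,  9.55570287e-01,
        -1.63223187e-01],
       [ 0.00000000e+00,  0.00000000e+00,  0.00000000e+00,
         1.00000000e+00]])}
```

View pics/scene0.png

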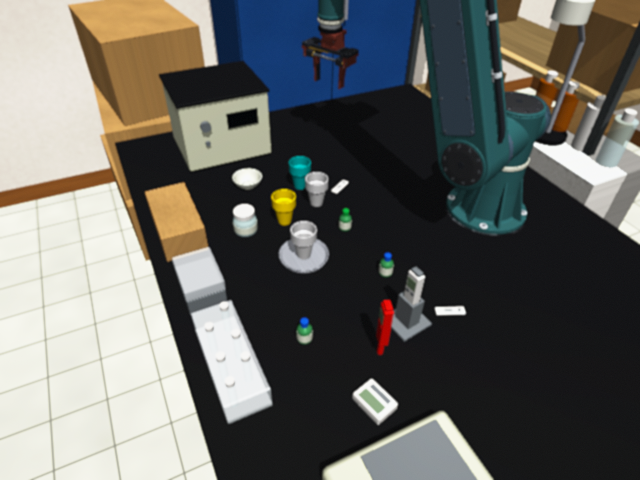

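View pics/side0.png

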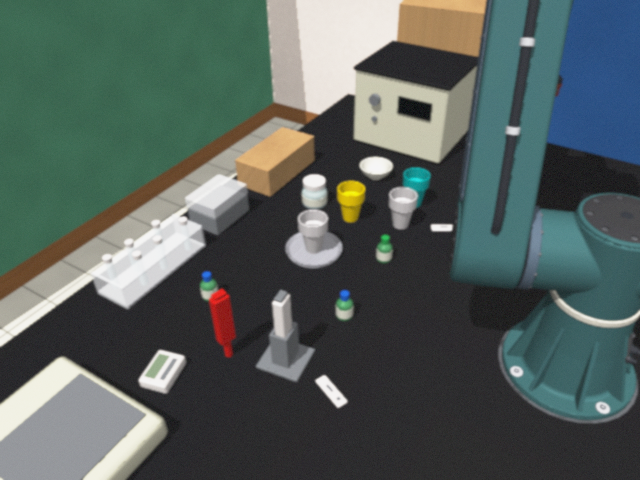

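Candidates for the fresh cup:
- Scene: plain grey metal (317,189), turquoise (300,172), yellow (284,207). The grey metal one fits.
- The tray cup is at scene (303,240).

Candidates for the meter: white in the stand at scene (413,288), which fits, and red (385,327), the look-alike. I'll confirm both in an enlarged crop.

```bash
python3 - <<'E'
import pickle,cv2,numpy as np
d=pickle.load(open("f0.pkl","rb"))
def c(n,x,y,w=100,h=75): return cv2.resize(d[n]["image"][y:y+h,x:x+w],(400,300),interpolation=cv2.INTER_CUBIC)
a=np.vstack([np.hstack([c("scene",265,160,120,90)[:, :],c("side",275,180,150,112)]),np.hstack([c("scene",360,262),c("side",240,285,120,90)])])
cv2.imwrite("pics/crop1.png",a)
E
```

```text
(no output)
```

View pics/crop1.png

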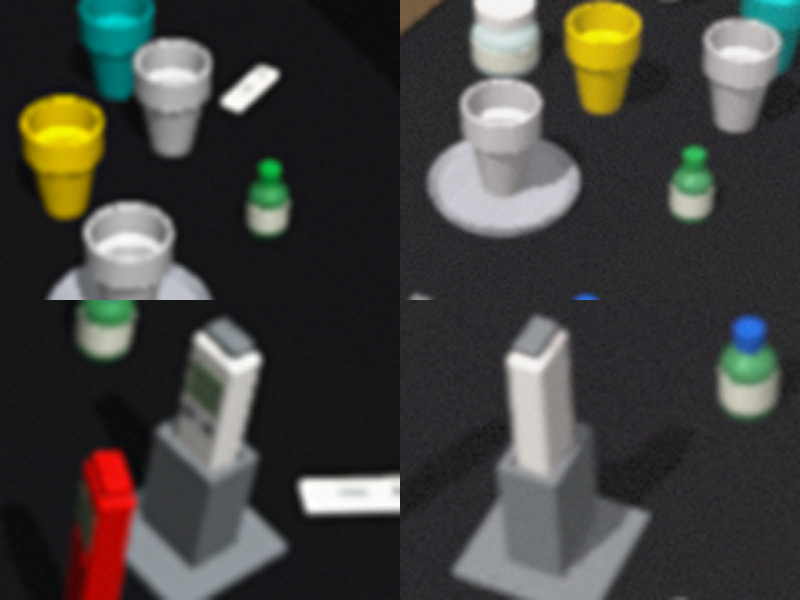

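The crops confirm it. The fresh cup is the plain metal one standing alone, with its rim centre near scene (317,179) and side (403,195). The tray cup's rim is near scene (304,229) and side (313,218). The white meter is in the grey stand with its display toward the scene camera.

```bash
cat > h.py <<'E'
import numpy as np,cv2,pickle
from scipy.optimize import least_squares
d=pickle.load(open("f0.pkl","rb"))
def proj(f,P):
    K=np.array([[f["fx"],0,f["cx"]],[0,f["fy"],f["cy"]],[0,0,1]])
    return cv2.projectPoints(np.array(P,float).reshape(-1,1,3),f["rvec"],f["tvec"],K,None)[0].reshape(-1,2)
def ray(f,uv,z):
    R=cv2.Rodrigues(f["rvec"])[0];c=-R.T@f["tvec"]
    v=R.T@np.array([(uv[0]-f["cx"])/f["fx"],(uv[1]-f["cy"])/f["fy"],1.])
    return c+v*(z-c[2])/v[2]
def Rz(a): c,s=np.cos(a),np.sin(a);return np.array([[c,-s,0],[s,c,0],[0,0,1]])
E
python3 - <<'E'
from h import *
S,D=d["scene"],d["side"]
for n,a,b,z in(("fresh",(316.9,178.6),(403.3,195.5),.09),("tray",(303.7,229.3),(312.9,217.9),.096)):
    p,q=ray(S,a,z),ray(D,b,z);print(n,p,q);m=(p+q)/2
    t=np.linspace(0,2*np.pi,60)
    for f,o,s in((S,(265,160),3.333),(D,(275,180),2.6667)):
        for r_,zz in((.033,z),(.018,z-.09)):
            c=(proj(f,np.c_[m[0]+r_*np.cos(t),m[1]+r_*np.sin(t),0*t+zz])-o)*s
            print(' x',c[:,0].min().round(),c[:,0].max().round(),'y',c[:,1].min().round(),c[:,1].max().round())
# stand/meter fit: guesses at candidates
a,b=ray(S,(360+225/4,262+45/4),.171),ray(D,(240+138/3.33,285+38/3.33),.171);print("cap",a,b)
for n,uv,z in(("bottle2",(387,265),.03),("bottle1",(345,220),.03),("b3",(305,332),.03),("red",(387,303),.16),("yellow",(284,196),.09),("turq",(300,163),.09),("jar",(244,212),.06),("dish",(247,178),.03),("traycentre",(304,255),.012),("cass1",(340,186),.006)):
    print(n,ray(S,uv,z).round(3))
E
```

```text
fresh [ 0.45101839 -0.23420625  0.09      ] [ 0.45045639 -0.23134922  0.09      ]
 x 136.0 212.0 y 41.0 85.0
 x 153.0 193.0 y 133.0 157.0
 x 305.0 380.0 y 20.0 62.0
 x 315.0 354.0 y 109.0 133.0
tray [ 0.58116267 -0.03840598  0.096     ] [ 0.58208458 -0.03820459  0.096     ]
 x 85.0 172.0 y 203.0 260.0
 x 107.0 152.0 y 301.0 332.0
 x 62.0 141.0 y 78.0 125.0
 x 83.0 124.0 y 171.0 197.0
cap [0.46063698 0.26673471 0.171     ] [0.45100524 0.26415264 0.171     ]
bottle2 [0.415 0.107 0.03 ]
bottle1 [ 0.428 -0.096  0.03 ]
b3 [0.69  0.208 0.03 ]
red [0.553 0.302 0.16 ]
yellow [ 0.57  -0.196  0.09 ]
turq [ 0.462 -0.33   0.09 ]
jar [ 0.684 -0.211  0.06 ]
dish [ 0.61  -0.405  0.03 ]
traycentre [ 0.584 -0.032  0.012]
cass1 [ 0.349 -0.276  0.006]
```

```bash
cat >> h.py <<'E'
def go(target,spin=0):
    """shift in cm along tool axes after a spin (deg)"""
    from cell import r
    o=r.observe();R=o["orientation"]@Rz(np.radians(spin))
    print("t",o["time"],"tool y",R[:2,1].round(3),"pos",o["eef_pos"].round(4),"q",o["qpos"].round(2))
    print("shift cm",(R.T@(np.array(target)-o["eef_pos"])*100).round(2))
E
python3 - <<'E'
from h import *
go((.451,-.2335,.14),-45.5)
E
```

```text
t 0.15 tool y [ 0.953 -0.304] pos [ 0.2704 -0.535   0.222 ] q [-1.22  0.36  1.51  0.    1.27 -0.12]
shift cm [34.21  8.05  8.23]
```

servo_tool(
  moves=[
    [-1, 0, 0, 0, -6.5],
    [-1, 0, 0, 0, -6.5],
    [-1, 0, 0, 0, -6.5],
    [-1, 0, 0, 0, -6.5],
    [-1, 0, 0, 0, -6.5],
    [-1, 0, 0, 0, -6.5],
    [-1, 0, 0, 0, -6.5],
    [-1, 2.85, 0.67, 0, 0],
    [-1, 2.85, 0.67, 0, 0],
    [-1, 2.85, 0.67, 0, 0],
    [-1, 2.85, 0.67, 0, 0],
    [-1, 2.85, 0.67, 0, 0],
    [-1, 2.85, 0.67, 0, 0],
    [-1, 2.85, 0.67, 1, 0],
    [-1, 2.85, 0.67, 1.2, 0],
    [-1, 2.85, 0.67, 1.2, 0],
    [-1, 2.85, 0.67, 1.2, 0],
    [-1, 2.85, 0.67, 1.2, 0],
    [-1, 2.85, 0.67, 1.2, 0],
    [-1, 0, 0, 0.9, 0],
    [-1, 0, 0, 0, 0],
  ],
)

```text
invalid input at $.moves: expected 1 to 20 rows
```

```bash
python3 - <<'E'
from h import *
go((.451,-.2335,.065))
E
```

```text
t 0.15 tool y [ 0.451 -0.893] pos [ 0.2704 -0.535   0.222 ] q [-1.22  0.36  1.51  0.    1.27 -0.12]
shift cm [ 29.72 -18.75  15.73]
```

servo_tool(
  moves=[
    [-1, 0, 0, 0, -6.5],
    [-1, 0, 0, 0, -6.5],
    [-1, 0, 0, 0, -6.5],
    [-1, 0, 0, 0, -6.5],
    [-1, 0, 0, 0, -6.5],
    [-1, 0, 0, 0, -6.5],
    [-1, 0, 0, 0, -6.5],
    [-1, 2.85, 0.67, 0, 0],
    [-1, 2.85, 0.67, 0, 0],
    [-1, 2.85, 0.67, 0, 0],
    [-1, 2.85, 0.67, 0, 0],
    [-1, 2.85, 0.67, 0, 0],
    [-1, 2.85, 0.67, 0, 0],
    [-1, 2.85, 0.67, 1, 0],
    [-1, 2.85, 0.67, 1.2, 0],
    [-1, 2.85, 0.67, 1.2, 0],
    [-1, 2.85, 0.67, 1.2, 0],
    [-1, 2.85, 0.67, 1.2, 0],
    [-1, 2.85, 0.67, 1.2, 0],
    [-1, 0, 0, 0.9, 0],
  ],
)

```text
time: 1.82
eef_pos: [0.4522, -0.2299, 0.1425]
orientation: [[0.301, 0.954, -0.0], [0.954, -0.301, 0.003], [0.002, -0.001, -1.0]]
force: [-0.4, 0.4, -0.9]
opening: 1.003
grasp_force: 0.0
```

```bash
python3 - <<'E'
from h import *
from cell import r
go((.451,-.2335,.065))
f=r.grab_frame("wrist");cv2.imwrite("pics/w1.png",f["image"])
E
```

```text
t 1.8167 tool y [ 0.954 -0.301] pos [ 0.4522 -0.2299  0.1425] q [-0.61  0.32  1.8   0.    1.02 -0.3 ]
shift cm [-0.4   0.    7.75]
```

View pics/w1.png

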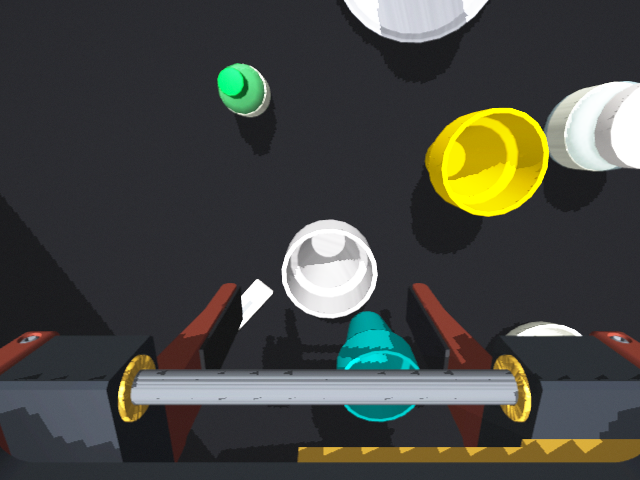

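The wrist view shows the fresh cup's rim centred near (329,274) between the fingers, with the turquoise cup behind and clear of them. I'll check the rim's world position.

```bash
cat >> h.py <<'E'
W=d["wrist"]
def wray(o,uv,z):
    M=W["mount"];v=M[:3,:3]@np.array([(uv[0]-W["cx"])/W["fx"],(uv[1]-W["cy"])/W["fy"],1.])
    R=o["orientation"];c=o["eef_pos"]+R@M[:3,3];v=R@v
    return c+v*(z-c[2])/v[2]
E
python3 - <<'E'
from h import *
from cell import r
o=r.observe()
for uv in((329,274),(281,272),(377,272)):print(wray(o,uv,.09))
go((.451,-.2335,.065))
E
```

```text
[ 0.45157219 -0.23671846  0.09      ]
[ 0.42063903 -0.22547719  0.09      ]
[ 0.48334537 -0.24514433  0.09      ]
t 1.8667 tool y [ 0.954 -0.301] pos [ 0.4506 -0.2313  0.1412] q [-0.61  0.32  1.8   0.    1.02 -0.31]
shift cm [-0.21  0.13  7.62]
```

The three views agree to within 2 mm. I'll descend and grip.

servo_tool(
  moves=[
    [-1, -0.3, 0.2, 0, 0],
    [-1, 0, 0, 1.5, 0],
    [-1, 0, 0, 1.5, 0],
    [-1, 0, 0, 1.5, 0],
    [-1, 0, 0, 1.5, 0],
    [-1, 0, 0, 1.0, 0],
    [-1, 0, 0, 0.6, 0],
    [-1, 0, 0, 0, 0],
    [-1, 0, 0, 0, 0],
    [1, 0, 0, 0, 0],
    [1, 0, 0, 0, 0],
    [1, 0, 0, 0, 0],
    [1, 0, 0, 0, 0],
    [1, 0, 0, 0, 0],
    [1, 0, 0, 0, 0],
    [1, 0, 0, 0, 0],
    [1, 0, 0, 0, 0],
  ],
  squeeze=15,
)

```text
time: 3.28
eef_pos: [0.4526, -0.2379, 0.0681]
orientation: [[0.304, 0.953, 0.001], [0.953, -0.304, -0.001], [-0.0, 0.001, -1.0]]
force: [0.8, 0.5, 6.2]
opening: 0.761
grasp_force: 15.0
```

servo_tool(
  moves=[
    [1, 0, 0, -0.5, 0],
    [1, 0, 0, -1.5, 0],
    [1, 0, 0, -2, 0],
    [1, 0, 0, -2, 0],
    [1, 0, 0, -2, 0],
    [1, 0, 0, -2, 0],
    [1, 0, 0, -2, 0],
    [1, 0, 0, -1.2, 0],
    [1, 0, 0, 0, 0],
  ],
)

```text
time: 4.03
eef_pos: [0.4532, -0.2383, 0.2021]
orientation: [[0.304, 0.953, 0.003], [0.953, -0.304, -0.002], [-0.001, 0.004, -1.0]]
force: [0.6, -0.0, -1.0]
opening: 0.762
grasp_force: 15.0
```

```bash
python3 - <<'E'
from h import *
go((.5825,-.041,.2))
E
```

```text
t 4.0333 tool y [ 0.953 -0.304] pos [ 0.4532 -0.2383  0.2021] q [-0.62  0.25  1.73  0.    1.16 -0.31]
shift cm [22.73  6.32  0.21]
```

servo_tool(
  moves=[
    [1, 1, 0.28, 0, 0],
    [1, 2, 0.56, 0, 0],
    [1, 2.5, 0.7, 0, 0],
    [1, 2.5, 0.7, 0, 0],
    [1, 2.5, 0.7, 0, 0],
    [1, 2.5, 0.7, 0, 0],
    [1, 2.5, 0.7, 0, 0],
    [1, 2.5, 0.7, 0, 0],
    [1, 2.5, 0.7, 0, 0],
    [1, 1.5, 0.42, 0, 0],
    [1, 0.7, 0.16, 0, 0],
    [1, 0, 0, 0, 0],
    [1, 0, 0, 0, 0],
  ],
)

```text
time: 5.12
eef_pos: [0.5803, -0.0403, 0.1985]
orientation: [[0.303, 0.953, -0.003], [0.953, -0.303, 0.0], [-0.001, -0.002, -1.0]]
force: [-0.1, 0.1, -2.1]
opening: 0.76
grasp_force: 15.0
```

```bash
python3 - <<'E'
from h import *
from cell import r
go((.5825,-.041,.103))
o=r.observe()
w=r.grab_frame("wrist");s=r.grab_frame("scene");e=r.grab_frame("side")
pickle.dump((o,w,s,e),open("f1.pkl","wb"))
c=lambda f,x,y:cv2.resize(f["image"][y:y+150,x:x+200],(400,300),interpolation=cv2.INTER_CUBIC)
cv2.imwrite("pics/n1.png",np.vstack([np.hstack([c(s,210,130),c(e,220,120)]),np.hstack([cv2.resize(w["image"],(400,300)),c(e,220,270)])]))
E
```

```text
t 5.1167 tool y [ 0.953 -0.303] pos [ 0.5803 -0.0403  0.1985] q [-0.19  0.36  1.58 -0.    1.21  0.12]
shift cm [0.01 0.26 9.55]
```

View pics/n1.png

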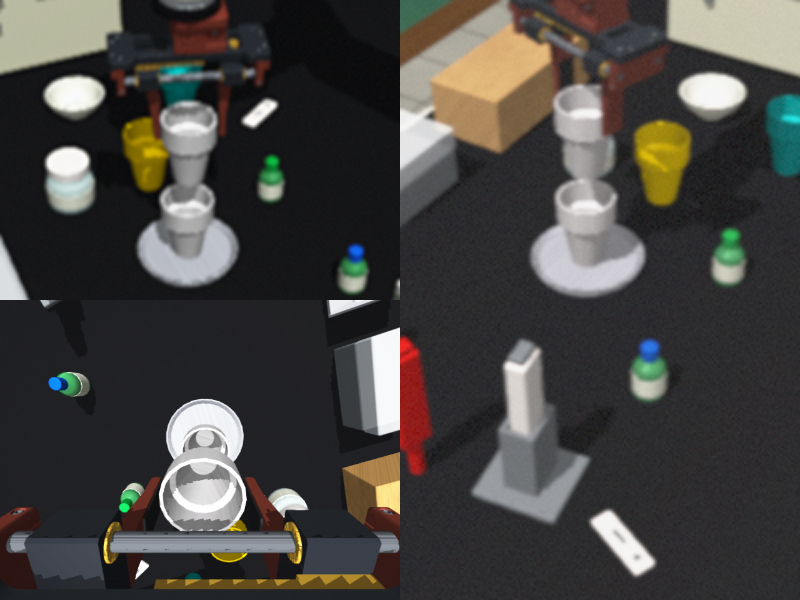

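The fresh cup hangs upright over the tray cup. Both rims line up in the scene crop (188 vs 187 columns) and in the side crop (585 vs 586). I'll lower it.

servo_tool(
  moves=[
    [1, 0, 0.2, 0.5, 0],
    [1, 0, 0, 1, 0],
    [1, 0, 0, 1, 0],
    [1, 0, 0, 1, 0],
    [1, 0, 0, 1, 0],
    [1, 0, 0, 1, 0],
    [1, 0, 0, 1, 0],
    [1, 0, 0, 1, 0],
    [1, 0, 0, 0.5, 0],
    [1, 0, 0, 0.4, 0],
    [1, 0, 0, 0, 0],
    [1, 0, 0, 0, 0],
  ],
)

```text
time: 6.27
eef_pos: [0.5833, -0.0412, 0.1157]
orientation: [[0.304, 0.953, 0.0], [0.953, -0.304, 0.0], [0.0, -0.0, -1.0]]
force: [-0.3, 0.3, -1.6]
opening: 0.759
grasp_force: 15.0
```

servo_tool(
  moves=[
    [1, 0, 0, 0.3, 0],
    [1, 0, 0, 0.3, 0],
    [1, 0, 0, 0.3, 0],
    [1, 0, 0, 0.2, 0],
    [1, 0, 0, 0, 0],
    [1, 0, 0, 0, 0],
  ],
)

```text
time: 6.77
eef_pos: [0.584, -0.0413, 0.1059]
orientation: [[0.304, 0.953, 0.002], [0.953, -0.304, -0.0], [0.0, 0.002, -1.0]]
force: [-1.4, -0.7, 8.0]
opening: 0.763
grasp_force: 15.0
```

servo_tool(
  moves=[
    [1, 0, 0, 0.1, 0],
    [1, 0, 0, 0, 0],
  ],
)

```text
time: 6.93
eef_pos: [0.5845, -0.0413, 0.1058]
orientation: [[0.304, 0.953, 0.003], [0.953, -0.304, -0.0], [0.001, 0.003, -1.0]]
force: [-3.4, 0.1, 14.1]
opening: 0.758
grasp_force: 15.0
```

Firmly seated. I'll release and rise.

servo_tool(
  moves=[
    [0.4, 0, 0, -0.1, 0],
    [0, 0, 0, -0.1, 0],
    [-0.5, 0, 0, 0, 0],
    [-1, 0, 0, 0, 0],
    [-1, 0, 0, 0, 0],
    [-1, 0, 0, 0, 0],
    [-1, 0, 0, 0, 0],
    [-1, 0, 0, 0, 0],
    [-1, 0, 0, -0.5, 0],
    [-1, 0, 0, -1, 0],
    [-1, 0, 0, -2, 0],
    [-1, 0, 0, -3, 0],
    [-1, 0, 0, -3, 0],
    [-1, 0, 0, -3, 0],
    [-1, 0, 0, -2, 0],
    [-1, 0, 0, 0, 0],
  ],
)

```text
time: 8.27
eef_pos: [0.5863, -0.0417, 0.2569]
orientation: [[0.304, 0.953, 0.01], [0.953, -0.304, -0.002], [0.001, 0.01, -1.0]]
force: [0.5, 0.3, 0.5]
opening: 0.996
grasp_force: 0.0
```

```bash
python3 - <<'E'
from h import *
from cell import r
o=r.observe()
w=r.grab_frame("wrist");s=r.grab_frame("scene");e=r.grab_frame("side")
pickle.dump((o,w,s,e),open("f2.pkl","wb"))
c=lambda f,x,y,n=4:cv2.resize(f["image"][y:y+300//n,x:x+400//n],(400,300),interpolation=cv2.INTER_CUBIC)
cv2.imwrite("pics/n2.png",np.vstack([np.hstack([c(s,255,190),c(e,265,180)]),np.hstack([c(s,375,262,5),c(e,250,285)])]))
E
```

```text
(no output)
```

View pics/n2.png

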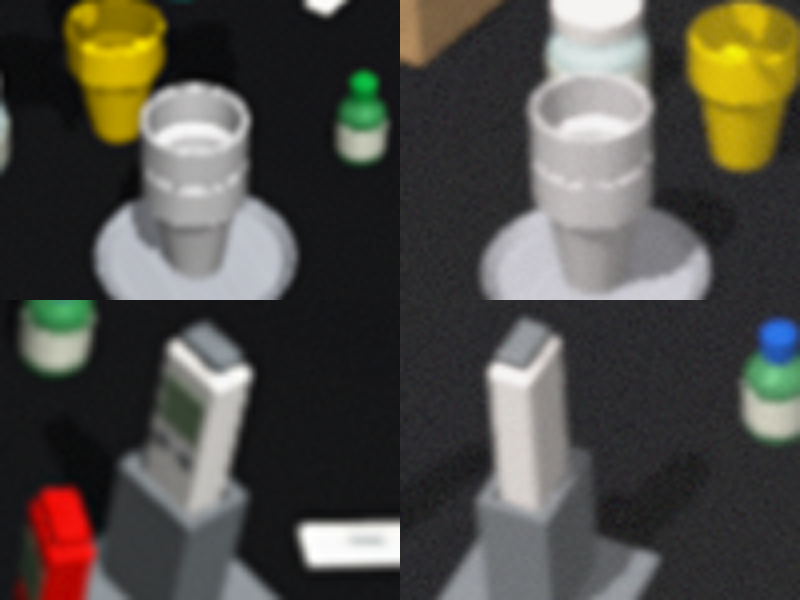

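The cups are nested upright on the tray, with an even rim line at the shoulder. In the meter crops, the body-top corners are near scene-crop (170,345), (218,388), (252,372). I'll fit the stand pose from these.

```bash
python3 - <<'E'
from h import *
o,w,S,D=pickle.load(open("f2.pkl","rb"))
for f in(S,D):print("cam",(-cv2.Rodrigues(f["rvec"])[0].T@f["tvec"]).round(2))
print("rim",ray(S,(255+195/4,190+119/4),.127),ray(D,(265+192/4,180+105/4),.127))
s=lambda x,y:(375+x/5,262+(y-300)/5)
e=lambda x,y:(250+(x-400)/4,285+(y-300)/4)
bs=[s(170,345),s(218,388),s(252,372)];ss=[s(122,458),s(193,525),s(246,492)]
be=[e(488,370),e(530,393),e(560,345)];se=[e(478,497),e(533,520),e(592,455)]
B=np.array([[10,16],[10,-16],[-10,-16],[-10,16]])/1e3;L=np.array([[17,23],[17,-23],[-17,-23],[-17,23]])/1e3
def pts(p,A,z,i): 
    q=np.c_[A[i],[z]*len(i)];return q@Rz(p[2]).T+[p[0],p[1],0]
isc=[1,0,3]
for k in([0,3,2],[1,0,3],[3,2,1],[2,1,0]):
    def res(p,t=None):
        return np.r_[proj(S,pts(p,B,.163,isc))-bs,proj(S,pts(p,L,.085,isc))-ss,proj(D,pts(p,B,.163,k))-be,proj(D,pts(p,L,.085,k))-se].ravel()
    q=least_squares(res,[.455,.265,0]);print(k,q.x[:2],np.degrees(q.x[2]),"cost",q.cost)
    if q.cost<60: print(res(q.x).reshape(-1,2).round(1).tolist())
E
```

```text
cam [0.95 0.79 0.88]
cam [0.03 0.81 0.84]
rim [ 0.58062414 -0.03869269  0.127     ] [ 0.58200806 -0.03968649  0.127     ]
[0, 3, 2] [0.45332697 0.26210971] 4.651352849593674 cost 10.941538296824769
[[-0.2, -0.7], [-0.2, 0.3], [0.5, 0.1], [0.1, 0.3], [-1.1, 0.8], [0.4, 1.4], [-0.6, 0.1], [-0.9, -1.8], [1.0, -1.7], [-0.5, 0.8], [2.2, 1.6], [0.2, 0.5]]
[1, 0, 3] [0.45536332 0.26005802] 61.01196478582587 cost 340.14696038191374
[3, 2, 1] [0.45384553 0.26968742] -41.74129922183217 cost 379.24143617427734
[2, 1, 0] [0.45188105 0.26039974] 117.68176906081865 cost 1127.5686584934858
```

servo_tool(
  moves=[
    [-1, 0, 0, -0.3, 6.8],
    [-1, 0, 0, 0, 6.8],
    [-1, 0, 0, 0, 6.8],
    [-1, 0, 0, 0, 6.8],
    [-1, 0, 0, 0, 6.8],
    [-1, 0, 0, 0, 6.8],
    [-1, 0, 0, 0, 6.8],
    [-1, 0, 0, 0, 6.8],
    [-1, 0, 0, 0, 6.8],
    [-1, 0, 0, 0, 6.6],
    [-1, 0, 0, 0, 0],
  ],
)

```text
time: 9.33
eef_pos: [0.5819, -0.041, 0.2517]
orientation: [[0.997, 0.074, -0.004], [0.074, -0.997, 0.001], [-0.004, -0.001, -1.0]]
force: [0.8, -0.3, 0.2]
opening: 0.998
grasp_force: 0.0
```

```bash
python3 - <<'E'
from h import *
go((.4533,.2621,.255))
E
```

```text
t 9.3333 tool y [ 0.074 -0.997] pos [ 0.5819 -0.041   0.2517] q [-0.19  0.31  1.51  0.    1.33  1.31]
shift cm [-10.58 -31.18  -0.26]
```

servo_tool(
  moves=[
    [-1, -0.5, -1.5, -0.3, 0],
    [-1, -1, -3, 0, 0],
    [-1, -1, -3, 0, 0],
    [-1, -1, -3, 0, 0],
    [-1, -1, -3, 0, 0],
    [-1, -1, -3, 0, 0],
    [-1, -1, -3, 0, 0],
    [-1, -1, -3, 0, 0],
    [-1, -1, -3, 0, 0],
    [-1, -1, -3, 0, 0],
    [-1, -0.8, -2, 0, 0],
    [-1, -0.3, -0.7, 0, 0],
    [-1, 0, 0, 0, 0],
    [-1, 0, 0, 0, 0],
  ],
)

```text
time: 10.5
eef_pos: [0.4525, 0.2614, 0.2564]
orientation: [[0.997, 0.081, -0.0], [0.081, -0.997, -0.001], [-0.001, 0.001, -1.0]]
force: [0.5, -0.4, -0.1]
opening: 1.003
grasp_force: 0.0
```

```bash
python3 - <<'E'
from h import *
from cell import r
go((.4533,.2621,.255))
o=r.observe()
w=r.grab_frame("wrist");pickle.dump((o,w),open("f3.pkl","wb"))
cv2.imwrite("pics/w3.png",cv2.resize(w["image"][120:360,180:500],(800,600),interpolation=cv2.INTER_CUBIC))
E
```

```text
t 10.5 tool y [ 0.081 -0.997] pos [0.4525 0.2614 0.2564] q [ 0.39  0.22  1.63 -0.    1.3   1.88]
shift cm [ 0.08 -0.07  0.14]
```

View pics/w3.png

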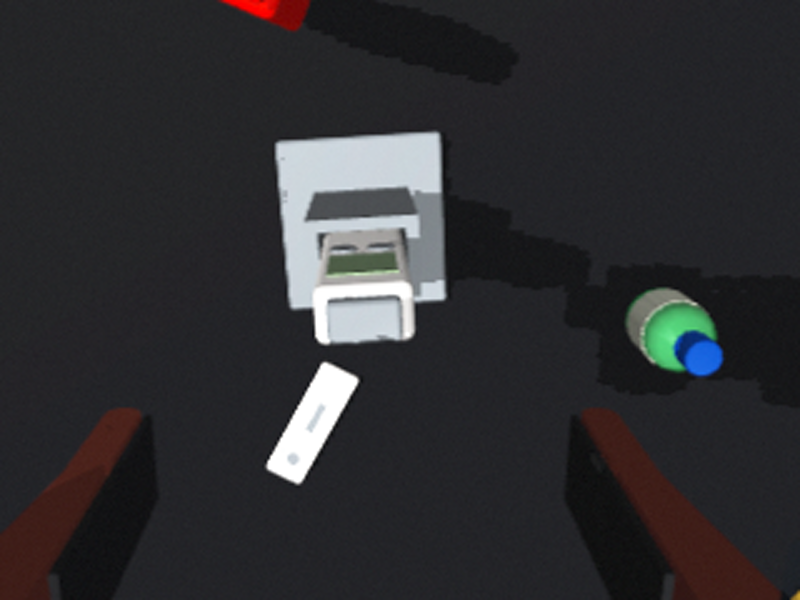

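The wrist crop shows the meter in the stand. The foot corners are at (276,142), (440,132), (445,299) and (290,308), and the body-top corners at (314,290), (413,282), (413,338) and (318,342).

```bash
python3 - <<'E'
from h import *
o,w=pickle.load(open("f3.pkl","rb"))
f=lambda u:(180+u[0]/2.5,120+u[1]/2.5)
for pp,z in(([(276,142),(440,132),(445,299),(290,308)],.008),([(314,290),(413,282),(413,338),(318,342)],.163)):
    P=np.array([wray(o,f(u),z)[:2] for u in pp]);print(P.round(4).tolist(),"c",P.mean(0).round(4))
    print("edges mm",[round(1e3*np.linalg.norm(P[i]-P[(i+1)%4])) for i in range(4)],"ang",[round(np.degrees(np.arctan2(*(P[i]-P[(i+1)%4])[::-1])),1) for i in range(4)])
E
```

```text
[[0.4909, 0.3056], [0.5021, 0.2273], [0.4193, 0.2156], [0.4081, 0.2942]] c [0.4551 0.2607]
edges mm [79, 84, 79, 84] ang [np.float64(98.1), np.float64(8.0), np.float64(-81.9), np.float64(-172.1)]
[[0.4617, 0.2774], [0.4669, 0.2463], [0.4483, 0.2445], [0.4444, 0.2749]] c [0.4553 0.2608]
edges mm [31, 19, 31, 17] ang [np.float64(99.4), np.float64(5.7), np.float64(-82.8), np.float64(-172.0)]
```

```bash
python3 - <<'E'
from h import *
go((.4552,.2608,.1),-3.35)
E
```

```text
t 10.55 tool y [ 0.138 -0.99 ] pos [0.453  0.2609 0.2565] q [ 0.39  0.22  1.63 -0.    1.3   1.88]
shift cm [ 0.22  0.03 15.65]
```

servo_tool(
  moves=[
    [-1, 0, 0, 0, -3.35],
    [-1, 0.2, 0, 0.5, 0],
    [-1, 0, 0, 2, 0],
    [-1, 0, 0, 2, 0],
    [-1, 0, 0, 2, 0],
    [-1, 0, 0, 2, 0],
    [-1, 0, 0, 2, 0],
    [-1, 0, 0, 1.5, 0],
    [-1, 0, 0, 1.5, 0],
    [-1, 0, 0, 1, 0],
    [-1, 0, 0, 0.8, 0],
    [-1, 0, 0, 0.3, 0],
    [-1, 0, 0, 0, 0],
    [-1, 0, 0, 0, 0],
  ],
)

```text
time: 11.72
eef_pos: [0.4555, 0.2618, 0.1011]
orientation: [[0.991, 0.136, 0.001], [0.136, -0.991, 0.0], [0.001, -0.0, -1.0]]
force: [-0.4, -0.1, -1.0]
opening: 1.001
grasp_force: 0.0
```

servo_tool(
  moves=[
    [1, 0, 0, 0, 0],
    [1, 0, 0, 0, 0],
    [1, 0, 0, 0, 0],
    [1, 0, 0, 0, 0],
    [1, 0, 0, 0, 0],
    [1, 0, 0, 0, 0],
    [1, 0, 0, 0, 0],
    [1, 0, 0, 0, 0],
    [1, 0, 0, 0, 0],
    [1, 0, 0, 0, 0],
    [1, 0, 0, 0, 0],
    [1, 0, 0, 0, 0],
  ],
  squeeze=12,
)

```text
time: 12.72
eef_pos: [0.455, 0.2618, 0.1007]
orientation: [[0.991, 0.137, -0.0], [0.137, -0.991, 0.0], [-0.0, -0.0, -1.0]]
force: [-0.6, -0.2, -0.4]
opening: 0.368
grasp_force: 12.0
```

The opening of 32 mm matches the meter's width. I'll raise it until only about 12 mm of the electrode is left in the sleeve. Then I'll lever it over the sleeve's near edge so it pivots between the pads.

servo_tool(
  moves=[
    [1, 0, 0, -0.5, 0],
    [1, 0, 0, -1, 0],
    [1, 0, 0, -1, 0],
    [1, 0, 0, -1, 0],
    [1, 0, 0, -1, 0],
    [1, 0, 0, -1, 0],
    [1, 0, 0, -1, 0],
    [1, 0, 0, 0, 0],
    [1, 0, 0, 0, 0],
  ],
)

```text
time: 13.47
eef_pos: [0.4556, 0.262, 0.1666]
orientation: [[0.991, 0.137, 0.002], [0.137, -0.991, 0.001], [0.002, -0.001, -1.0]]
force: [-0.6, -0.4, -1.3]
opening: 0.363
grasp_force: 12.0
```

servo_tool(
  moves=[
    [1, -0.5, 0, 0, 0],
    [1, -0.45, 0, 0, 0],
    [1, -0.45, 0, 0, 0],
    [1, -0.45, 0, 0.02, 0],
    [1, -0.45, 0, 0.03, 0],
    [1, -0.43, 0, 0.06, 0],
    [1, -0.43, 0, 0.07, 0],
    [1, 0, 0, 0, 0],
  ],
)

```text
time: 14.13
eef_pos: [0.4224, 0.2573, 0.1637]
orientation: [[0.991, 0.137, -0.001], [0.137, -0.991, -0.0], [-0.001, 0.0, -1.0]]
force: [1.5, -0.4, 0.4]
opening: 0.365
grasp_force: 12.0
```

```bash
python3 - <<'E'
from h import *
from cell import r
print(r.observe()["force"])
s=r.grab_frame("scene");e=r.grab_frame("side")
c=lambda f,x,y,n=2.5:cv2.resize(f["image"][y:y+120,x:x+160],(400,300),interpolation=cv2.INTER_CUBIC)
cv2.imwrite("pics/t1.png",np.hstack([c(s,340,220),c(e,210,240)]))
E
```

```text
[ 1.47591732 -0.37940158  0.44852371]
```

View pics/t1.png

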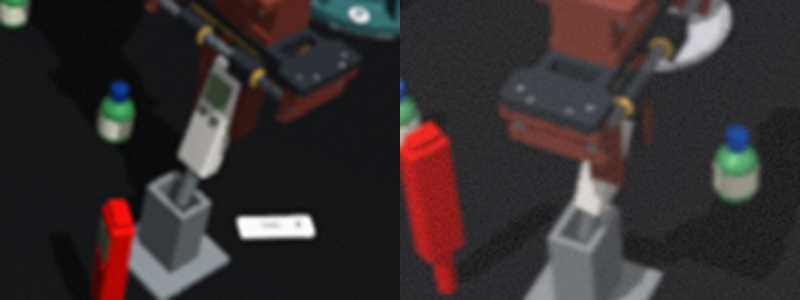

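It is tilting as planned, with the electrode resting on the sleeve's near edge and only about 1.5 N of force. I'll continue the arc.

servo_tool(
  moves=[
    [1, -0.43, 0, 0.09, 0],
    [1, -0.42, 0, 0.11, 0],
    [1, -0.42, 0, 0.13, 0],
    [1, -0.42, 0, 0.15, 0],
    [1, -0.4, 0, 0.17, 0],
    [1, -0.4, 0, 0.18, 0],
    [1, -0.4, 0, 0.2, 0],
    [1, -0.38, 0, 0.22, 0],
    [1, -0.36, 0, 0.24, 0],
    [1, -0.36, 0, 0.24, 0],
    [1, -0.35, 0, 0.27, 0],
    [1, -0.34, 0, 0.28, 0],
    [1, -0.38, 0, 0.35, 0],
    [1, 0, 0, 0, 0],
    [1, 0, 0, 0, 0],
  ],
)

```text
time: 15.48
eef_pos: [0.3726, 0.2503, 0.1371]
orientation: [[0.991, 0.137, -0.002], [0.137, -0.991, -0.001], [-0.002, 0.0, -1.0]]
force: [-0.3, -0.4, -0.7]
opening: 0.364
grasp_force: 12.0
```

servo_tool(
  moves=[
    [1, 0, 0, 0, 0],
    [1, 0, 0, 0, 0],
    [1, 0, 0, -0.5, 0],
    [1, 0, 0, -1, 0],
    [1, 0, 0, -1.5, 0],
    [1, 0, 0, -2, 0],
    [1, 0, 0, -2, 0],
    [1, 0, 0, -2, 0],
    [1, 0, 0, -2, 0],
    [1, 0, 0, -1.5, 0],
    [1, 0, 0, -0.5, 0],
    [1, 0, 0, 0, 0],
    [1, 0, 0, 0, 0],
  ],
  squeeze=30,
)

```text
time: 16.57
eef_pos: [0.3733, 0.2505, 0.2673]
orientation: [[0.991, 0.137, -0.0], [0.137, -0.991, 0.0], [-0.0, -0.0, -1.0]]
force: [-0.3, -0.2, -1.1]
opening: 0.365
grasp_force: 30.0
```

```bash
python3 - <<'E'
from h import *
from cell import r
o=r.observe();print(o["eef_pos"],o["force"],o["opening"])
w=r.grab_frame("wrist")
s=r.grab_frame("scene");e=r.grab_frame("side");pickle.dump((o,w,s,e),open("f4.pkl","wb"))
c=lambda f,x,y:cv2.resize(f["image"][y:y+120,x:x+160],(400,300),interpolation=cv2.INTER_CUBIC)
p=o["eef_pos"]-[0,0,-.019];u=proj(s,[p])[0].astype(int);v=proj(e,[p])[0].astype(int);print(u,v)
x0,y0=u[0]-80,u[1]-50;x1,y1=v[0]-80,v[1]-50
x0,y0,x1,y1=[max(0,int(a)) for a in(x0,y0,x1,y1)];print(x0,y0,x1,y1)
cv2.imwrite("pics/t2.png",np.vstack([np.hstack([c(s,x0,y0),c(e,x1,y1)]),np.hstack([cv2.resize(w["image"][180:420,160:480],(400,300)),c(s,x0,y0)])]))
E
```

```text
[0.37334474 0.25046048 0.26729755] [-0.29328065 -0.20669726 -1.06040865] 0.3651446181412411
[456 214] [323 255]
376 164 243 205
```

View pics/t2.png

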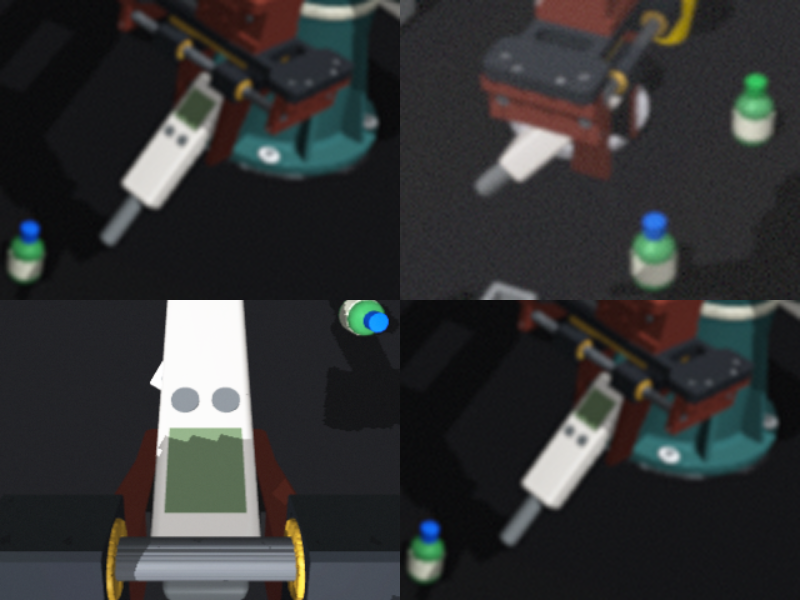

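The meter is held slanted with its display facing up. The tip is at scene-crop (108,240) and side-crop (483,188). I'll triangulate it.

```bash
python3 - <<'E'
from h import *
o,w,S,D=pickle.load(open("f4.pkl","rb"))
a=(376+108/2.5,164+240/2.5);b=(243+83/2.5,205+188/2.5)
q=least_squares(lambda p:np.r_[proj(S,[p])[0]-a,proj(D,[p])[0]-b],[.45,.26,.2]);t=q.x
P=o["eef_pos"]+[0,0,.019];print("tip",t.round(4),"cost",q.cost,"from pivot",(t-P).round(4),np.linalg.norm(t-P),"tilt",np.degrees(np.arccos((P-t)[2]/np.linalg.norm(P-t))))
# target tip (0.5813,-.0392,.165)
tgt=np.array([.5813,-.0392,.165])
go(o["eef_pos"]+tgt-t)
print("target tcp",o["eef_pos"]+tgt-t)
E
```

```text
tip [0.4584 0.265  0.2063] cost 0.11808919128750277 from pivot [ 0.085   0.0146 -0.08  ] 0.11766546686233283 tilt 47.14365498677199
t 16.7167 tool y [ 0.137 -0.991] pos [0.3728 0.2502 0.2664] q [0.44 0.1  1.75 0.   1.29 1.87]
shift cm [ 8.09 31.8   4.04]
target tcp [ 0.49628575 -0.05378338  0.22603164]
```

servo_tool(
  moves=[
    [1, 0.3, 1, 0, 0],
    [1, 0.5, 2, 0, 0],
    [1, 0.6, 2.4, 0, 0],
    [1, 0.6, 2.4, 0, 0],
    [1, 0.6, 2.4, 0, 0],
    [1, 0.6, 2.4, 0, 0],
    [1, 0.6, 2.4, 0, 0],
    [1, 0.6, 2.4, 0, 0],
    [1, 0.6, 2.4, 0, 0],
    [1, 0.6, 2.4, 0, 0],
    [1, 0.6, 2.4, 0, 0],
    [1, 0.6, 2.4, 0, 0],
    [1, 0.6, 2.4, 0, 0],
    [1, 0.6, 1.6, 0, 0],
    [1, 0.4, 0.8, 0, 0],
    [1, 0.3, 0, 1, 0],
    [1, 0, 0, 1.2, 0],
    [1, 0, 0, 1.2, 0],
    [1, 0, 0, 0.5, 0],
    [1, 0, 0, 0, 0],
  ],
)

```text
time: 18.38
eef_pos: [0.5015, -0.0514, 0.2266]
orientation: [[0.991, 0.137, -0.004], [0.137, -0.991, 0.001], [-0.004, -0.002, -1.0]]
force: [-0.2, 0.7, -0.5]
opening: 0.364
grasp_force: 30.0
```

servo_tool(
  moves=[
    [1, 0, 0, 0, 0],
    [1, 0, 0, 0, 0],
    [1, 0, 0, 0, 0],
    [1, 0, 0, 0, 0],
  ],
)

```text
time: 18.72
eef_pos: [0.5036, -0.0525, 0.2292]
orientation: [[0.991, 0.137, 0.001], [0.137, -0.991, -0.0], [0.001, 0.0, -1.0]]
force: [-0.2, -0.6, -0.3]
opening: 0.361
grasp_force: 30.0
```

```bash
python3 - <<'E'
from h import *
from cell import r
go((.4963,-.0538,.226))
s=r.grab_frame("scene");e=r.grab_frame("side");pickle.dump((s,e),open("f5.pkl","wb"))
c=lambda f,x,y:cv2.resize(f["image"][y:y+150,x:x+100],(400,600),interpolation=cv2.INTER_CUBIC)
cv2.imwrite("pics/end.png",np.hstack([c(s,255,130),c(e,265,120)]))
E
```

```text
t 18.7167 tool y [ 0.137 -0.991] pos [ 0.5036 -0.0525  0.2292] q [-0.24  0.22  1.7   0.    1.22  1.19]
shift cm [-0.75  0.03  0.32]
```

View pics/end.png

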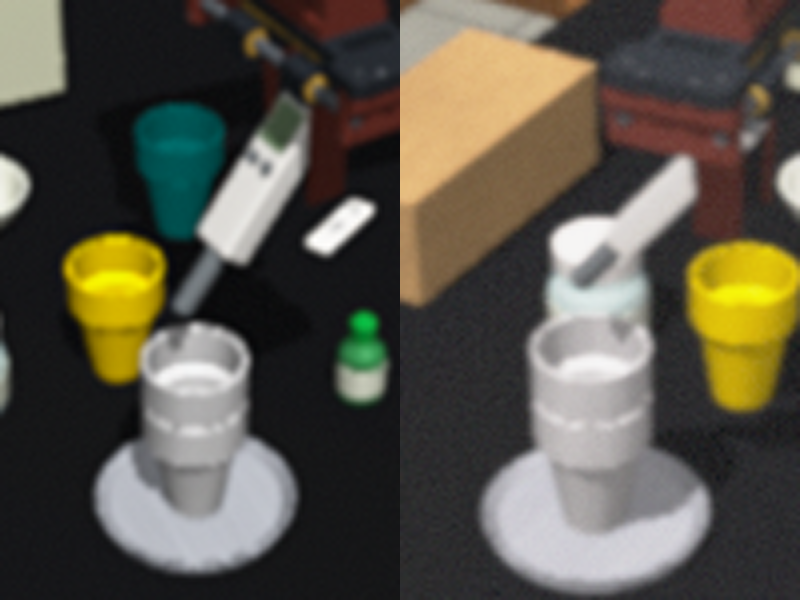

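The meter hangs slanted over the nested cups, with its tip at scene-crop (182,308) and side-crop (582,275). I'll correct the remaining x offset, then check and let it settle.

```bash
python3 - <<'E'
from h import *
S,D=pickle.load(open("f5.pkl","rb"))
a=(255+182/4,130+308/4);b=(265+182/4,120+275/4)
q=least_squares(lambda p:np.r_[proj(S,[p])[0]-a,proj(D,[p])[0]-b],[.58,-.04,.17]);print(q.x,q.cost)
E
```

```text
[ 0.58827999 -0.04057244  0.1696058 ] 0.13751097332379897
```

servo_tool(
  moves=[
    [1, -0.4, 0, 0.2, 0],
    [1, -0.3, 0, 0.1, 0],
    [1, 0, 0, 0, 0],
    [1, 0, 0, 0, 0],
    [1, 0, 0, 0, 0],
    [1, 0, 0, 0, 0],
    [1, 0, 0, 0, 0],
    [1, 0, 0, 0, 0],
    [1, 0, 0, 0, 0],
    [1, 0, 0, 0, 0],
    [1, 0, 0, 0, 0],
    [1, 0, 0, 0, 0],
  ],
)

```text
time: 19.82
eef_pos: [0.4963, -0.0535, 0.2256]
orientation: [[0.991, 0.137, -0.0], [0.137, -0.991, 0.0], [-0.0, -0.0, -1.0]]
force: [0.1, 0.5, -0.4]
opening: 0.359
grasp_force: 30.0
```

```bash
python3 -c "
from cell import r
print(r.finish_job())"
```

```text
the job is handed in; nothing more can be done
None
```

The job is handed in, verdict not shown: the cups are nested upright on the tray, and the meter is held at about 47°, display up, its tip about 4 cm above the fresh cup's mouth and within about 3 mm of its axis.

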